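Lay the filter plate into its holder

TASK

Take the larger of the two round perforated filter plates from the rack and fit it into the round recess of the metal filter holder: hold it tilted, set its lower edge into the recess first, then let it down so that it lies flat on the ledge inside. Leave the smaller plate where it stands in the rack.

Things in the scene. Friction and masses are not known exactly. Their poses are not given: they have to be found in the camera images.
- large_plate_center (a point): Centre of the larger filter plate: a loose flat white ceramic disc with many small holes, 80 mm in diameter, 8 mm thick, about 0.12 kg. It stands on edge in one of the two pockets of the rack; its centre is then 48 mm and its top 88 mm above the worktop. x is the plate's own axis, across its thickness (level at the start); y and z lie in its plane, z up at the start.
- small_plate_center (a point): Centre of the smaller filter plate: same white perforated ceramic, 60 mm in diameter, 8 mm thick, standing on edge in the other pocket of the rack, in line with the larger plate, centres 96 mm apart; its top is 68 mm above the worktop. Axes as for the larger plate. It stays where it is.
- rack: Grey plastic rack, fixed: a low block 200 mm long (along its y), 50 mm wide (x) and 30 mm high, with two pockets in line, each 12 mm wide and 76 mm long, floor 8 mm above the worktop, in which the plates stand; their faces look along its x. Origin: centre of its underside.
- holder_ledge (a point): Centre of the ledge in the filter holder, a round aluminium part fixed to the worktop, 124 mm outside, 22 mm high, with a hose spigot at its +x side. In its top is a round recess (counterbore) 94 mm in diameter, 10 mm deep, whose floor is a flat ledge round a 50 mm through hole. The point lies on the axis at ledge height, 12 mm above the worktop; z points up.
Mind the look-alikes: they are no part of the job. What is shaped like the part that bears small_plate_center but green or orange is not meant.

How it is judged:
By the outcome, as a careful person would: the job done as asked, in the order asked, and still so for the second after the job is handed in, with the robot touching nothing.
It also fails if it takes over 38 s, if anything falls off the work surface, if the arm or the gripper's body presses on something with over 40 N, if the wrist force passes 120 N, or if a joint passes its speed limit or range.

ROBOT

A 6-joint arm with a two-finger parallel gripper is mounted at the origin on a cart in front of the work surface, level with it; the furniture and walls round the work are solid. World frame = base frame: x ahead of the robot, y to its left, z up, the work surface at z = 0. Lengths are in m, angles in degrees, forces in N, time in s.
With the tool pointing down it reaches from about 0.35 to 0.875 m from the base axis. Payload 4.2 kg.
Tool frame: the origin (TCP) lies on the centre line of the jaws, within the pads' length; the fingertips stand 22 mm ahead of it and the grasp point (between the pads) lies 3 mm ahead of it (r.tcp_to_tips is the distance from the TCP to the fingertips, in m); z points along the fingers, y is the line along which they close (so a half turn about z gives the same grasp; the last joint's range is limited). The gripper opens to 87 mm and grips with 3 to 60 N. Pads are 19 mm wide; open, the fingers measure 117 mm over their backs; the gripper's body (75 mm by 190 mm) begins 51 mm behind the grasp point.
Start: joints at [89.072, 22.042, 0.453, 0, -68.411, -14.817], TCP at [0.17, 0.602, 0.245] pointing down, gripper open.
Joint ranges: [-179.83, 179.83], [-69.29, 118.12], [-61.27, 80.66], [-181.25, 117.63], [-171.15, -9.14], [-177.46, 177.46]. Speed limits (degrees/s): [159.86, 159.86, 180, 180, 180, 180].

INTERFACE

Orientations are given as a 3x3 rotation matrix whose columns are the frame's x, y, z axes.
In Python, from station import r gives the robot as it stands.
- The arm moves only by the tool apply_moves, never from a script. Its argument "plan" is a list of rows, each an object with "grip": the opening, from 0 (shut) to 1 (fully open); "offset": the shift along the tool's x, y, z in cm, a list of three; "spin": the turn about the tool's z in rad. A call has 1 to 5 rows; each row is the pose to reach, as a shift and turn from the pose commanded when the call began, along the tool's axes at that moment; what a row does not reach only later rows make up. A row lasts 1/10 s, in which the tool goes at most 50 mm and 8.59 degrees, less where a joint would pass 70% of its speed; a pose out of reach is approached as far as the arm can. A call with a gripper value outside its range is refused whole. The fingers move at their own pace and stop on an object; the grip force is fixed at half the most. Time passes only in rows, so rows that repeat a pose let the fingers close. It gives the time, the measured TCP pose, the force, the opening and the grip force at its end, in the units of the state.
- r.sense(): the state, without advancing time (a new reading comes with each control period).
- r.capture(name): name is "scene" or "side" or "wrist"; returns a dict with "img" (420x560x3 uint8, blue, green, red), "depth" (420x560 float32, m along the optical axis (not along the pixel's ray), 0 where there is no reading), "mtx" (3x3 intrinsics, pixels), "R" (3x3) and "t" (3): a world point X has camera coordinates R X + t. Camera axes: x right, y down, z forward; pixel columns grow to the right and rows downward; lengths in m; the calibration is good to about 2 mm. A picture is of the moment at which its call begins.
- r.finish_job(): hands the job in; it is judged then, once.
The state is a dict: "time_s": time; "joints": joint angles; "joint_velocities": joint speeds; "effort": joint torques, N m; "tcp_pos": TCP position; "ee_rot": TCP orientation; "wrist_force": force on the tool from outside, world axes, zero at the start; "moment": the same for the moment, N m; "gripper_width": opening from 0.0 (shut) to 1.0 (fully open); "gripper_force": force on a finger pad.
Only numpy, scipy, OpenCV 4.12 (cv2) and the standard library are available. Lean on these libraries where they do the work, as an engineer would, in place of code of your own. Each camera call takes 0.05 s, during which the arm holds its last target. There are 200 camera calls.

## Working session

There is one attempt and no reset: what is moved stays moved. The work goes in short steps, Python scripts to look and compute and a tool call to move; the robot and the scene stay as the last step left them, time stands still between calls to the robot, and variables do not carry over. Pictures are saved under pics/ and viewed, at most 10 in all, crops included, and the job is handed in when it is done.

Besides the shell and the picture viewer there is one more tool, called as a command line: name --argument value ..., lists and objects as JSON in quotes. apply_moves: Moves the arm, as the interface text tells. Its arguments: {"type":"object","properties":{"plan":{"type":"array"}},"required":["plan"]}

```bash
mkdir -p pics; ls; python3 - <<'E'
from station import r
import cv2,numpy as np,pickle
d={}
for n in("scene","side"):
    c=r.capture(n);d[n]=c
    cv2.imwrite(f"pics/{n}0.png",c["img"]);print(n,c["mtx"].tolist(),(-c["R"].T@c["t"]).round(3),c["R"].round(3).tolist())
d["wrist"]=r.capture("wrist");cv2.imwrite("pics/wrist0.png",d["wrist"]["img"])
s=r.sense();print(s["time_s"],s["tcp_pos"],np.round(s["ee_rot"],3).tolist())
pickle.dump(d,open("d0.pkl","wb"))
E
```

```text
pics
scene [[536.7980309031848, 0.0, 278.60740385581295], [0.0, 536.7980309031848, 200.2075531039948], [0.0, 0.0, 1.0]] [-0.388 -0.751  0.632] [[0.615, -0.788, -0.022], [-0.336, -0.236, -0.912], [0.714, 0.568, -0.41]]
side [[509.71887634092496, 0.0, 274.32512118195604], [0.0, 509.71887634092496, 216.33383381313973], [0.0, 0.0, 1.0]] [0.681 0.958 0.773] [[-0.996, 0.091, -0.0], [0.056, 0.614, -0.787], [-0.071, -0.784, -0.617]]
0.15 [0.1694864  0.60115996 0.24371934] [[0.962, -0.272, -0.0], [-0.272, -0.962, -0.002], [0.0, 0.002, -1.0]]
```

View pics/scene0.png

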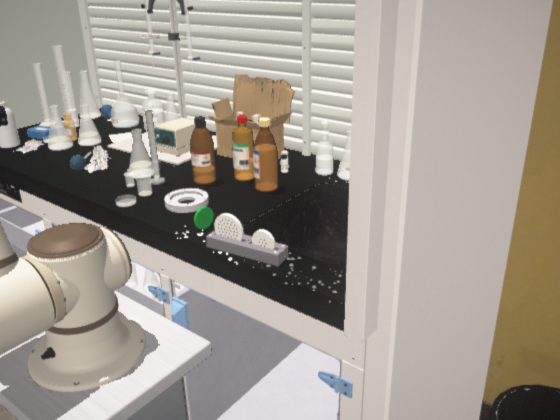

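View pics/side0.png

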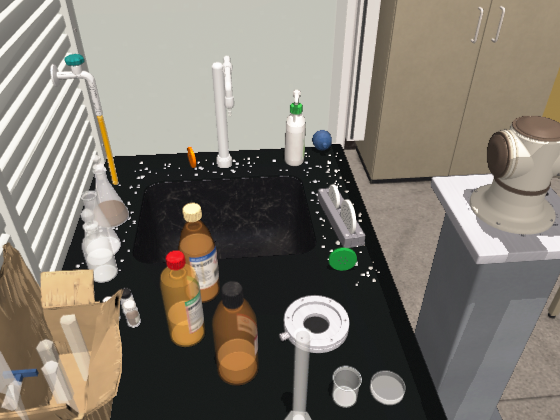

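Scene view: the rack is at (247,247). The large white plate is at (229,228), the small one at (263,240), a green disc at (204,218) and the holder at (187,200). Side view: the rack is at (342,215), the green disc at (343,259), the holder at (316,322) and an orange disc at (192,157). The large plate is the bigger of the two white discs in the rack. I'll measure it and check it in a crop.

```bash
cat > h.py <<'E'
import numpy as np
def cloud(c):
    d=c["depth"];v,u=np.indices(d.shape);K=c["mtx"]
    P=np.stack([(u-K[0,2])/K[0,0]*d,(v-K[1,2])/K[1,1]*d,d],-1)
    W=(P-c["t"])@c["R"]; W[d==0]=np.nan
    return W
def proj(c,X):
    p=(np.asarray(X)@c["R"].T+c["t"])@c["mtx"].T
    return p[...,:2]/p[...,2:]
E
python3 - <<'E'
import pickle,cv2,numpy as np
from h import *
d=pickle.load(open("d0.pkl","rb"))
def rz(im,w,h):return cv2.resize(im,(w,h),interpolation=cv2.INTER_CUBIC)
a=d["scene"]["img"][175:275,150:300];b=d["side"]["img"][170:360,270:410]
cv2.imwrite("pics/crop.png",np.hstack([rz(a,480,320),rz(b,236,320)]))
for n,boxes in {"scene":dict(large=(212,246,212,242),small=(251,277,228,252),holder=(160,212,185,214),rack=(200,292,225,265)),
                "side":dict(rack=(315,368,180,248),holder=(280,352,292,352))}.items():
    c=d[n];W=cloud(c);im=c["img"].astype(int);
    for k,(u0,u1,v0,v1) in boxes.items():
        w=W[v0:v1,u0:u1].reshape(-1,3);col=im[v0:v1,u0:u1].reshape(-1,3)
        if k in("large","small"): m=(col.min(1)>120)&(w[:,2]>.034)
        elif k=="holder": m=(w[:,2]>.017)&(w[:,2]<.027)
        else: m=(w[:,2]>.025)&(w[:,2]<.033)
        w=w[m&~np.isnan(w).any(1)]
        q=w.mean(0);print(n,k,len(w),"mean",q.round(4),"min",w.min(0).round(4),"max",w.max(0).round(4))
        xy=w[:,:2].astype(np.float32)
        if k=="rack":print(" rect",cv2.minAreaRect(xy))
        if k=="holder":print(" circ",cv2.minEnclosingCircle(xy))
        if k in("large","small"):
            U,S,V=np.linalg.svd(w-np.median(w,0));print(" normal",V[2].round(3))
E
```

```text
scene large 528 mean [0.4261 0.0505 0.0595] min [0.4143 0.0126 0.034 ] max [0.4407 0.0928 0.0891]
 normal [-0.985 -0.169  0.029]
scene small 274 mean [ 0.4405 -0.0441  0.0502] min [ 0.4338 -0.0717  0.034 ] max [ 0.4508 -0.0105  0.069 ]
 normal [-0.985 -0.173  0.023]
scene holder 349 mean [0.5391 0.3228 0.021 ] min [0.4802 0.2626 0.017 ] max [0.606  0.3901 0.0251]
 circ ((0.5416710376739502, 0.32856184244155884), 0.06608451157808304)
scene rack 685 mean [ 0.4281 -0.0066  0.0291] min [ 0.397  -0.0956  0.025 ] max [0.4722 0.1077 0.033 ]
 rect ((0.43439942598342896, 0.006948381662368774), (0.0537215955555439, 0.2038571685552597), 8.53825569152832)
side rack 671 mean [0.4411 0.0249 0.0293] min [ 0.3986 -0.0929  0.025 ] max [0.4744 0.1095 0.033 ]
 rect ((0.4364169239997864, 0.006498768925666809), (0.05041445046663284, 0.20282810926437378), 8.922060012817383)
side holder 1100 mean [0.5399 0.3259 0.0216] min [0.4817 0.2645 0.017 ] max [0.6151 0.3886 0.0263]
 circ ((0.5500780344009399, 0.3287844955921173), 0.06876526027917862)
```

View pics/crop.png

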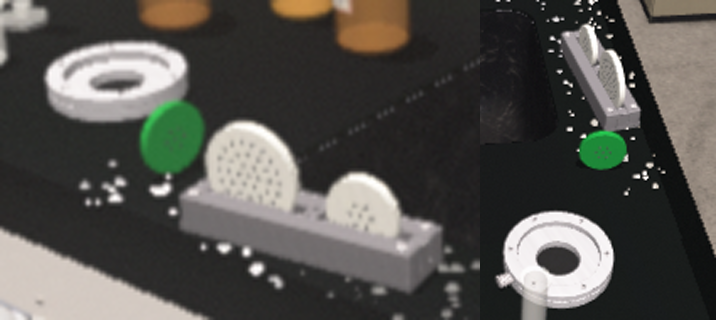

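The crop confirms it: the 80 mm white disc is nearest the green one, and the 60 mm white disc is at the far end of the rack. Next I'll check for obstacles, then set out.

```bash
python3 - <<'E'
import pickle,cv2,numpy as np
from h import *
d=pickle.load(open("d0.pkl","rb"))
P=np.vstack([cloud(d[n]).reshape(-1,3) for n in("scene","side")]);C=np.vstack([d[n]["img"].reshape(-1,3) for n in("scene","side")]).astype(int)
ok=~np.isnan(P).any(1);P=P[ok];C=C[ok]
g=(C[:,1]>100)&(C[:,0]<90)&(C[:,2]<90)&(P[:,0]<.6)&(P[:,1]<.3)&(P[:,1]>0)&(P[:,0]>.3)
print("green",P[g].min(0).round(3),P[g].max(0).round(3),g.sum())
H=np.full((12,18),-.9)
for p in P:
    i=int((p[0]-.3)//.04);j=int((p[1]+.16)//.04)
    if 0<=i<12 and 0<=j<18 and p[2]<.5:H[i,j]=max(H[i,j],p[2])
print("cols y",(np.arange(18)*4-16).tolist(),"cm")
for i in range(12):print(30+4*i,*["%4d"%round(1000*v) if v>-.8 else "   ." for v in H[i]])
# two-view check of holder/ring, wrist view of rim
W=cloud(d["side"]);m=(W[...,2]>.018)&(W[...,2]<.026)&(W[...,0]>.45)&(W[...,0]<.62)&(W[...,1]>.24)&(W[...,1]<.41)
q=W[m];from scipy.optimize import least_squares
for s in("side","scene"):
    W=cloud(d[s]);q=W[(abs(W[...,2]-.012)<.004)&(np.hypot(W[...,0]-.54,W[...,1]-.327)<.052)];print(s,"ledge",len(q),q.mean(0))
    q=W[(abs(W[...,2]-.0215)<.003)&(np.hypot(W[...,0]-.54,W[...,1]-.327)<.066)]
    print(s,"top",len(q),cv2.minEnclosingCircle(q[:,:2].astype(np.float32)))
E
```

```text
green [ 0.432  0.1   -0.004] [0.565 0.27  0.062] 824
cols y [-16, -12, -8, -4, 0, 4, 8, 12, 16, 20, 24, 28, 32, 36, 40, 44, 48, 52] cm
30    .    .    .    .    .    .    .    .    .    .    .    .    .    .    .    .    .    .
34    4    3    4    4    4    3    4    3    3    3    3    5    3    4    4    4    4    3
38    4    5   32   33   34   77   71    4    6    4    5    4    5    4    4   16   17    3
42    4   32   71   70   85   91   80    4   61    5    4    5    4    4    4   17   17    3
46    4   32   34   32   32    4    4    4   62    4    4   25   25   26    4   57   57    4
50    1    1    0    3    1    1    3    3    4    4   25   26   26   26    4   59   58   46
54 -174 -184    .    .    .    .    3    4    4    4   26   24   25   25    6   56   59   44
58 -186 -189    .    .    .    .    3    4    5    4   23   26   26   22    3    4  231  230
62 -186 -189    .    .    .    .    2    5    5    4    5    3    4  123  137    4   10    8
66  289 -192    .    . -774 -767    2    4    4    4    4    4    3  207  208  145    4    3
70 -186 -190    . -767 -767 -766    2    4  150  171  123    4    4  207  207  144    3    3
74 -186 -192 -770 -767 -192 -176    4    3  219  219  156  204  203    3    5    4    3    2
side ledge 897 [0.53871438 0.31553171 0.01206687]
side top 998 ((0.5443341135978699, 0.3265778422355652), 0.06266892701387405)
scene ledge 189 [0.5566935  0.34291676 0.01207948]
scene top 301 ((0.5410115718841553, 0.3269895315170288), 0.06472831964492798)
```

apply_moves --plan '[{"grip":1,"offset":[16.4,18.9,0],"spin":0},{"grip":1,"offset":[16.4,18.9,0],"spin":0},{"grip":1,"offset":[16.4,18.9,0],"spin":0},{"grip":1,"offset":[16.4,18.9,0],"spin":0},{"grip":1,"offset":[16.4,18.9,0],"spin":0}]'

```text
time_s: 0.65
tcp_pos: [0.2764, 0.3732, 0.2444]
ee_rot: [[0.963, -0.271, -0.0], [-0.271, -0.963, -0.0], [-0.0, 0.0, -1.0]]
wrist_force: [1.1, 0.7, 0.2]
gripper_width: 0.999
gripper_force: 0.0
```

apply_moves --plan '[{"grip":1,"offset":[16,18.5,0],"spin":-0.15},{"grip":1,"offset":[16,18.5,0],"spin":-0.3},{"grip":1,"offset":[16,18.5,0],"spin":-0.433},{"grip":1,"offset":[16,18.5,0],"spin":-0.433},{"grip":1,"offset":[16,18.5,0],"spin":-0.433}]'

```text
time_s: 1.15
tcp_pos: [0.3767, 0.1592, 0.2447]
ee_rot: [[0.987, 0.159, 0.0], [0.159, -0.987, 0.001], [0.001, -0.0, -1.0]]
wrist_force: [0.3, -0.1, -0.2]
gripper_width: 0.998
gripper_force: 0.0
```

```bash
python3 - <<'E'
from station import r
import cv2,numpy as np,pickle
c=r.capture("wrist");pickle.dump(c,open("w1.pkl","wb"))
cv2.imwrite("pics/w1.png",c["img"]);print((-c["R"].T@c["t"]).round(3),c["R"].round(3).tolist())
s=r.sense();print(s["time_s"],s["tcp_pos"],np.round(s["ee_rot"],3).tolist())
from h import *
W=cloud(c)
q=W[(W[...,2]>.04)&(W[...,2]<.095)&(np.hypot(W[...,0]-.428,W[...,1]-.054)<.05)]
print(len(q))
if len(q)>20:print(q.mean(0),cv2.minAreaRect(q[:,:2].astype(np.float32)),q.max(0),q.min(0))
q=W[(abs(W[...,2]-.03)<.004)&(np.hypot(W[...,0]-.435,W[...,1]-.007)<.12)]
print(len(q));print(cv2.minAreaRect(q[:,:2].astype(np.float32)) if len(q)>20 else 0)
E
```

```text
[0.449 0.171 0.385] [[0.157, -0.988, -0.0], [-0.951, -0.152, 0.271], [-0.267, -0.042, -0.963]]
1.2 [0.37775873 0.15372999 0.24442307] [[0.988, 0.151, -0.001], [0.151, -0.988, -0.003], [-0.002, 0.002, -1.0]]
895
[0.42963358 0.06036476 0.0743974 ] ((0.429177850484848, 0.05510246008634567), (0.008370845578610897, 0.07837574928998947), 8.596223831176758) [0.43884498 0.09398733 0.09009648] [0.4197463  0.01693072 0.04010398]
5604
((0.43625742197036743, 0.007087789475917816), (0.050114717334508896, 0.19997438788414001), 8.528003692626953)
```

View pics/w1.png

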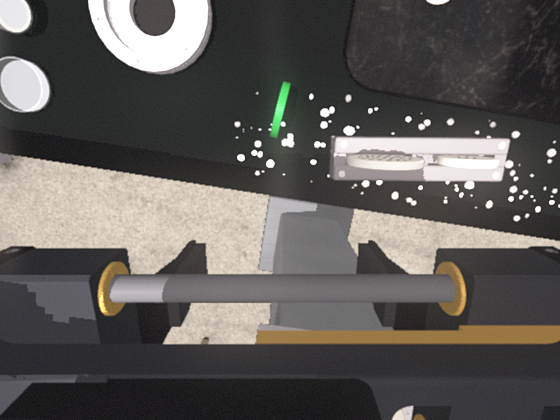

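Wrist view: the rack is at (420,160), the large plate at (388,160) and the small one at (470,160). The green disc stands clear at (281,110). The plate measures (0.429, 0.055), top at about 0.089, yaw 8.5°, which agrees with the rack geometry. I'll move above it.

apply_moves --plan '[{"grip":1,"offset":[3.6,10.5,0],"spin":0},{"grip":1,"offset":[3.6,10.5,0],"spin":0},{"grip":1,"offset":[3.6,10.5,4],"spin":0},{"grip":1,"offset":[3.6,10.5,9],"spin":0},{"grip":1,"offset":[3.6,10.5,11.5],"spin":0}]'

```text
time_s: 1.7
tcp_pos: [0.4264, 0.0611, 0.1263]
ee_rot: [[0.988, 0.154, -0.005], [0.154, -0.988, -0.002], [-0.006, 0.001, -1.0]]
wrist_force: [-0.7, 0.0, 0.5]
gripper_width: 0.999
gripper_force: 0.0
```

```bash
cat > look.py <<'E'
from station import r
import cv2,numpy as np,sys
from h import *
c=r.capture("wrist");cv2.imwrite("pics/"+sys.argv[1],c["img"])
s=r.sense();p=s["tcp_pos"];R=np.array(s["ee_rot"]);print(s["time_s"],p,R.round(3).tolist(),s["gripper_width"])
W=cloud(c)
for n,z0,z1,cx,cy,rad in(("plate",.04,.095,.429,.055,.05),("rack",.026,.034,.436,.007,.12)):
    q=W[(W[...,2]>z0)&(W[...,2]<z1)&(np.hypot(W[...,0]-cx,W[...,1]-cy)<rad)]
    if len(q)>20:
        a=cv2.minAreaRect(q[:,:2].astype(np.float32));print(n,len(q),a,"tool:",(R.T@(np.r_[a[0],0]-p)).round(4))
E
python3 look.py w2.png
```

```text
1.75 [0.42471659 0.06073543 0.12366798] [[0.988, 0.154, -0.011], [0.154, -0.988, -0.004], [-0.012, 0.003, -1.0]] 1.0025184862171042
plate 3176 ((0.4295883774757385, 0.05456187203526497), (0.00903268065303564, 0.07960954308509827), 8.254472732543945) tool: [0.0053 0.0065 0.1236]
rack 8887 ((0.4371407926082611, 0.006813414394855499), (0.04951371252536774, 0.2006651908159256), 8.608667373657227) tool: [0.0054 0.0549 0.1238]
```

apply_moves --plan '[{"grip":1,"offset":[0.4,0.5,0],"spin":0},{"grip":1,"offset":[0.4,0.5,0],"spin":0},{"grip":1,"offset":[0.4,0.5,0],"spin":0}]'

```text
time_s: 2.05
tcp_pos: [0.4347, 0.0594, 0.1313]
ee_rot: [[0.987, 0.158, 0.004], [0.158, -0.987, 0.002], [0.004, -0.001, -1.0]]
wrist_force: [0.7, 0.7, 0.4]
gripper_width: 1.0
gripper_force: 0.0
```

```bash
python3 look.py w3.png
```

```text
2.1 [0.43443772 0.05932786 0.13117932] [[0.987, 0.158, 0.003], [0.158, -0.987, 0.002], [0.004, -0.001, -1.0]] 1.0015115901281622
plate 3083 ((0.4296257197856903, 0.05457460880279541), (0.009065601974725723, 0.07884175330400467), 8.820626258850098) tool: [-0.006   0.0041  0.1312]
rack 8020 ((0.4367937743663788, 0.006770625710487366), (0.05011188983917236, 0.20031318068504333), 8.508305549621582) tool: [-0.0064  0.0524  0.1311]
```

apply_moves --plan '[{"grip":1,"offset":[-0.3,0.2,0],"spin":0},{"grip":1,"offset":[-0.6,0.42,0],"spin":0},{"grip":1,"offset":[-0.6,0.42,0],"spin":0},{"grip":1,"offset":[-0.6,0.42,0],"spin":0}]'

```text
time_s: 2.5
tcp_pos: [0.428, 0.0536, 0.1298]
ee_rot: [[0.987, 0.158, 0.0], [0.158, -0.987, 0.0], [0.0, -0.0, -1.0]]
wrist_force: [-0.5, -0.8, 0.3]
gripper_width: 1.001
gripper_force: 0.0
```

```bash
python3 look.py w4.png
```

```text
2.55 [0.42810164 0.0536137  0.12971381] [[0.987, 0.158, 0.0], [0.158, -0.987, 0.0], [0.0, -0.0, -1.0]] 0.9996782269173616
plate 3021 ((0.42965564131736755, 0.05442960187792778), (0.008753856644034386, 0.07921097427606583), 8.346919059753418) tool: [ 0.0016 -0.0006  0.1297]
rack 8698 ((0.43675696849823, 0.006948903203010559), (0.05012477934360504, 0.20009684562683105), 8.482014656066895) tool: [0.0011 0.0475 0.1297]
```

Settled. I'll move x by +0.13 and y by -0.05, then descend 6.5 cm, so the tips end about 5 mm below the plate centre.

apply_moves --plan '[{"grip":1,"offset":[0.13,-0.05,1.5],"spin":0.01},{"grip":1,"offset":[0.13,-0.05,3.2],"spin":0.01},{"grip":1,"offset":[0.13,-0.05,5],"spin":0.01},{"grip":1,"offset":[0.13,-0.05,6.2],"spin":0.01},{"grip":1,"offset":[0.13,-0.05,6.6],"spin":0.01}]'

```text
time_s: 3.05
tcp_pos: [0.4287, 0.054, 0.0624]
ee_rot: [[0.989, 0.148, -0.002], [0.148, -0.989, -0.001], [-0.003, 0.001, -1.0]]
wrist_force: [-0.4, -0.3, -1.0]
gripper_width: 0.997
gripper_force: 0.0
```

apply_moves --plan '[{"grip":1,"offset":[0,0,0],"spin":0},{"grip":0.9,"offset":[0,0,0],"spin":0},{"grip":0.8,"offset":[0,0,0],"spin":0},{"grip":0.8,"offset":[0,0,0],"spin":0},{"grip":0.8,"offset":[0,0,0],"spin":0}]'

```text
time_s: 3.55
tcp_pos: [0.4298, 0.0545, 0.0642]
ee_rot: [[0.989, 0.148, 0.002], [0.148, -0.989, 0.001], [0.002, -0.0, -1.0]]
wrist_force: [-0.4, 1.3, 2.7]
gripper_width: 0.905
gripper_force: 30.0
```

apply_moves --plan '[{"grip":0.8,"offset":[0,0,-0.5],"spin":0},{"grip":0.8,"offset":[0,0,-2],"spin":0},{"grip":0.8,"offset":[0,0,-4],"spin":0},{"grip":0.8,"offset":[0,0,-6],"spin":0},{"grip":0.8,"offset":[0,0,-8],"spin":0}]'

```text
time_s: 4.05
tcp_pos: [0.4287, 0.0541, 0.1444]
ee_rot: [[0.989, 0.147, -0.001], [0.147, -0.989, -0.0], [-0.001, -0.0, -1.0]]
wrist_force: [0.5, -0.5, -1.9]
gripper_width: 0.909
gripper_force: 30.0
```

```bash
cat > look2.py <<'E'
from station import r
import cv2,numpy as np,sys,pickle
from h import *
c=r.capture("wrist");k=r.capture("side");pickle.dump((c,k),open(sys.argv[1]+".pkl","wb"))
cv2.imwrite("pics/"+sys.argv[1]+".png",np.hstack([c["img"],k["img"][130:390,200:420][:,:,:].repeat(1,0)] if 0 else [cv2.resize(c["img"],(440,330)),cv2.resize(k["img"][140:360,190:410],(330,330))]))
s=r.sense();p=s["tcp_pos"];R=np.array(s["ee_rot"]);print(s["time_s"],p,R.round(3).tolist(),s["gripper_width"],s["gripper_force"],s["wrist_force"])
# points near the grasp in tool coordinates, bright ones
for n,x in(("wrist",c),("side",k)):
    W=cloud(x);T=(W-p)@R
    m=(np.abs(T[...,0])<.05)&(np.abs(T[...,1])<.036)&(T[...,2]>-.03)&(T[...,2]<.07)&(x["img"].min(-1)>90)&(W[...,2]>.027)
    q=T[m]
    if len(q)>30:
        U,S,V=np.linalg.svd(q-q.mean(0),full_matrices=False)
        print(n,len(q),q.mean(0).round(4),"min",q.min(0).round(4),"max",q.max(0).round(4),"normal",V[2].round(3))
E
python3 look2.py l1
```

```text
4.15 [0.43074015 0.05496202 0.14600814] [[0.989, 0.148, 0.006], [0.148, -0.989, 0.003], [0.006, -0.002, -1.0]] 0.9069533429959015 29.999707639217377 [ 0.53321932  0.10393609 -1.60397768]
wrist 5248 [0.0008 0.0002 0.0161] min [-0.0068 -0.036  -0.0238] max [0.0025 0.036  0.0571] normal [ 0.999 -0.    -0.043]
side 205 [0.0024 0.0017 0.0249] min [-0.0034 -0.0355 -0.0044] max [0.0043 0.0359 0.0537] normal [-1.     0.012 -0.022]
```

View pics/l1.png

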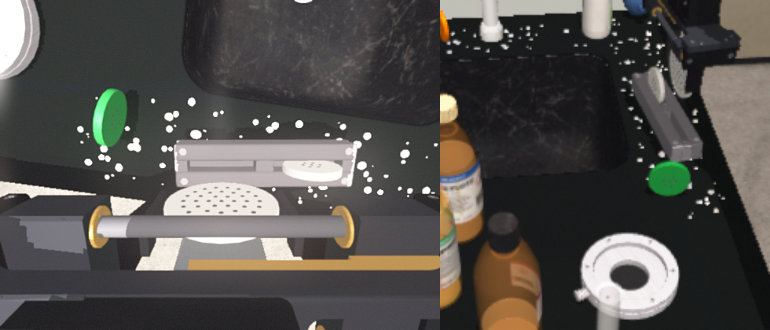

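View: the plate hangs upright in the jaws (220,215), the small plate is still in its pocket (312,168), and the plate centre sits 16 mm ahead of the TCP. Next I'll go to the robot-facing side of the holder, tip the plate there against the holder's outer wall, then place it.

apply_moves --plan '[{"grip":0.8,"offset":[1,-4,-1],"spin":0},{"grip":0.8,"offset":[2,-8.5,-1.5],"spin":0},{"grip":0.8,"offset":[3.5,-13,-1.5],"spin":0},{"grip":0.8,"offset":[5,-17.5,-1.5],"spin":0},{"grip":0.8,"offset":[6.2,-21.5,-1.5],"spin":0}]'

```text
time_s: 4.65
tcp_pos: [0.4584, 0.2779, 0.1573]
ee_rot: [[0.989, 0.148, -0.001], [0.148, -0.989, -0.001], [-0.002, 0.001, -1.0]]
wrist_force: [0.6, -0.5, -1.5]
gripper_width: 0.908
gripper_force: 30.0
```

apply_moves --plan '[{"grip":0.8,"offset":[0.8,-2.5,0],"spin":0},{"grip":0.8,"offset":[1,-3.7,0],"spin":0},{"grip":0.8,"offset":[1,-3.7,0],"spin":0},{"grip":0.8,"offset":[1,-3.7,0],"spin":0}]'

```text
time_s: 5.05
tcp_pos: [0.4625, 0.3129, 0.1576]
ee_rot: [[0.989, 0.147, -0.002], [0.147, -0.989, -0.002], [-0.002, 0.001, -1.0]]
wrist_force: [-0.4, -1.0, -1.5]
gripper_width: 0.908
gripper_force: 30.0
```

```bash
cat > hold.py <<'E'
import sys,pickle,numpy as np,cv2
from h import *
from scipy.optimize import least_squares
c,k=pickle.load(open(sys.argv[1]+".pkl","rb"))
for n,x in(("wrist",c),("side",k)):
    W=cloud(x);m=(abs(W[...,2]-.0225)<.004)&(np.hypot(W[...,0]-.543,W[...,1]-.327)<.068)&(np.hypot(W[...,0]-.543,W[...,1]-.327)>.040)
    q=W[m]
    if len(q)<50:continue
    # annulus fit: 47..62 mm radius
    f=lambda p:np.r_[np.maximum(0,.047-np.hypot(*(q[:,:2]-p).T)),np.maximum(0,np.hypot(*(q[:,:2]-p).T)-.062)]*1e3
    o=least_squares(f,[.543,.327],loss="soft_l1");print("holder",n,len(q),o.x.round(4),"z",np.median(q[:,2]).round(4),"cost",o.cost/len(q))
E
python3 look2.py l2; python3 hold.py l2
```

```text
5.15 [0.46288008 0.31261844 0.158319  ] [[0.989, 0.146, -0.001], [0.146, -0.989, -0.001], [-0.001, 0.001, -1.0]] 0.9080702388695295 29.999695122241974 [ 0.40547086 -1.32072096 -1.48585099]
wrist 4769 [ 0.0026 -0.0002  0.0148] min [-0.0052 -0.036  -0.0248] max [0.0042 0.0359 0.0555] normal [-0.999  0.002  0.052]
side 227 [0.0018 0.0055 0.029 ] min [-0.0052 -0.0308 -0.0239] max [0.0041 0.036  0.0541] normal [ 0.999 -0.005 -0.034]
holder wrist 7302 [0.5443 0.3275] z 0.0225 cost 0.0013475336887511645
holder side 1022 [0.5437 0.3265] z 0.0218 cost 0.012778166299979125
```

View pics/l2.png

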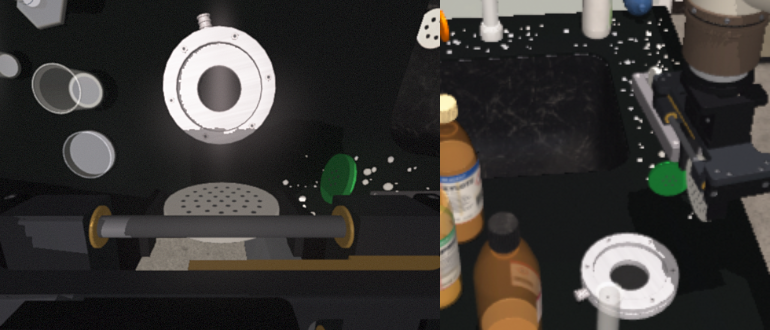

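View: the holder is at (219,87) with the spigot away from the robot. Its centre measures (0.544, 0.327), top at 0.022. The plate is still upright.

apply_moves --plan '[{"grip":0.8,"offset":[0,-0.25,2],"spin":0},{"grip":0.8,"offset":[0,-0.25,4.5],"spin":0},{"grip":0.8,"offset":[0,-0.25,7],"spin":0},{"grip":0.8,"offset":[0,-0.25,8.8],"spin":0},{"grip":0.8,"offset":[0,-0.25,9.3],"spin":0}]'

```text
time_s: 5.65
tcp_pos: [0.4619, 0.3144, 0.0638]
ee_rot: [[0.989, 0.146, -0.003], [0.146, -0.989, -0.003], [-0.004, 0.003, -1.0]]
wrist_force: [-0.8, -0.0, -1.2]
gripper_width: 0.904
gripper_force: 30.0
```

apply_moves --plan '[{"grip":0.8,"offset":[0,0,0],"spin":0},{"grip":0.8,"offset":[0.6,0,0],"spin":0},{"grip":0.8,"offset":[1.2,0,0],"spin":0},{"grip":0.8,"offset":[1.8,0,0],"spin":0},{"grip":0.8,"offset":[2.2,0,0],"spin":0}]'

```text
time_s: 6.15
tcp_pos: [0.4844, 0.3199, 0.0662]
ee_rot: [[0.989, 0.147, -0.001], [0.147, -0.989, -0.0], [-0.001, -0.0, -1.0]]
wrist_force: [-5.2, 1.7, 3.9]
gripper_width: 0.906
gripper_force: 30.0
```

apply_moves --plan '[{"grip":0.8,"offset":[0.5,0,0],"spin":0},{"grip":0.8,"offset":[1.0,0,0],"spin":0},{"grip":0.8,"offset":[1.5,0,0],"spin":0},{"grip":0.8,"offset":[2.0,0,0],"spin":0},{"grip":0.8,"offset":[2.5,0,0],"spin":0}]'

```text
time_s: 6.65
tcp_pos: [0.5075, 0.3222, 0.0645]
ee_rot: [[0.989, 0.147, -0.005], [0.147, -0.989, -0.004], [-0.006, 0.003, -1.0]]
wrist_force: [-4.6, -0.7, -0.9]
gripper_width: 0.91
gripper_force: 30.0
```

```bash
python3 look2.py l3
```

```text
6.75 [0.50862239 0.32244271 0.06499745] [[0.989, 0.147, -0.003], [0.147, -0.989, -0.003], [-0.003, 0.002, -1.0]] 0.9107825027901818 29.999976754188538 [-4.00059145 -1.19718667  0.32112198]
wrist 4272 [ 0.0115 -0.0001 -0.0066] min [-0.0047 -0.036  -0.0166] max [0.0233 0.036  0.0089] normal [-0.636  0.001 -0.771]
side 59 [ 0.0099  0.0049 -0.0026] min [-0.0294 -0.0358 -0.016 ] max [0.0235 0.0359 0.0344] normal [-0.659 -0.042 -0.751]
```

View pics/l3.png

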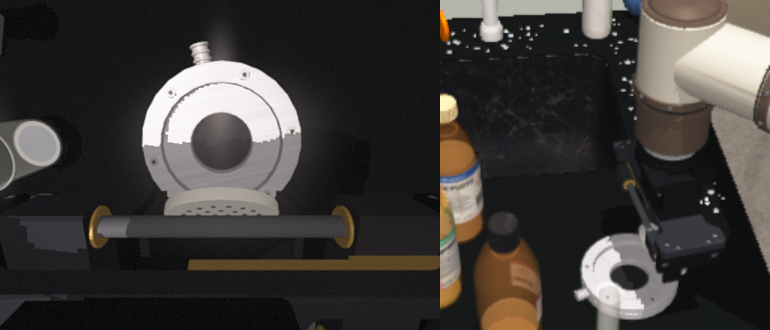

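View: the plate is tilted about 40° with its lower edge towards the robot (221,203), and the fit gives the same tilt. I'll lift it, carry it over the recess and set the lower edge in near the robot-side wall.

apply_moves --plan '[{"grip":0.8,"offset":[0,0,-1],"spin":0},{"grip":0.8,"offset":[0,0,-2],"spin":0},{"grip":0.8,"offset":[1,0.05,-2.2],"spin":0},{"grip":0.8,"offset":[2,0.05,-2.2],"spin":0},{"grip":0.8,"offset":[2.4,0.05,-2.2],"spin":0}]'

```text
time_s: 7.25
tcp_pos: [0.5349, 0.3271, 0.0879]
ee_rot: [[0.989, 0.147, 0.002], [0.147, -0.989, 0.001], [0.002, -0.001, -1.0]]
wrist_force: [-0.6, 0.1, -1.6]
gripper_width: 0.91
gripper_force: 30.0
```

apply_moves --plan '[{"grip":0.8,"offset":[0,0,0],"spin":0},{"grip":0.8,"offset":[0,0,0],"spin":0},{"grip":0.8,"offset":[0,0,0],"spin":0}]'

```text
time_s: 7.55
tcp_pos: [0.5329, 0.3264, 0.0871]
ee_rot: [[0.989, 0.148, -0.001], [0.148, -0.989, -0.001], [-0.001, 0.001, -1.0]]
wrist_force: [-0.1, 0.2, -1.4]
gripper_width: 0.91
gripper_force: 30.0
```

```bash
python3 look2.py l4; python3 hold.py l4
```

```text
7.65 [0.53295464 0.32652727 0.08736733] [[0.989, 0.148, -0.0], [0.148, -0.989, -0.0], [-0.0, 0.0, -1.0]] 0.9093084603895863 29.999716579914093 [-0.29049248  0.97533589 -1.50836915]
wrist 4035 [ 0.0123 -0.0001 -0.0079] min [-0.0026 -0.036  -0.0179] max [0.0237 0.036  0.0069] normal [-0.662  0.    -0.749]
side 38 [0.0009 0.0029 0.005 ] min [-0.0299 -0.0351 -0.0155] max [0.0218 0.0345 0.0371] normal [0.682 0.063 0.729]
holder wrist 7006 [0.5443 0.3277] z 0.0225 cost 0.0008659236409785409
holder side 808 [0.5436 0.3267] z 0.0218 cost 0.01295032126646414
```

Position checks out (TCP 11 mm on the robot side of the holder axis, tilt about 41°). I'm lowering the edge into the recess.

apply_moves --plan '[{"grip":0.8,"offset":[0.1,0.07,1],"spin":0},{"grip":0.8,"offset":[0.1,0.07,2],"spin":0},{"grip":0.8,"offset":[0.1,0.07,2.6],"spin":0},{"grip":0.8,"offset":[0.1,0.07,3.0],"spin":0},{"grip":0.8,"offset":[0.1,0.07,3.0],"spin":0}]'

```text
time_s: 8.15
tcp_pos: [0.5355, 0.3262, 0.0583]
ee_rot: [[0.989, 0.149, 0.002], [0.149, -0.989, -0.0], [0.002, 0.001, -1.0]]
wrist_force: [0.9, -1.0, 4.6]
gripper_width: 0.909
gripper_force: 30.0
```

apply_moves --plan '[{"grip":0.8,"offset":[0,0,0.1],"spin":0},{"grip":0.8,"offset":[0,0,0.2],"spin":0},{"grip":0.8,"offset":[0,0,0.3],"spin":0},{"grip":0.8,"offset":[0,0,0.4],"spin":0},{"grip":0.8,"offset":[0,0,0.4],"spin":0}]'

```text
time_s: 8.65
tcp_pos: [0.5371, 0.3268, 0.0562]
ee_rot: [[0.989, 0.15, 0.006], [0.15, -0.989, 0.002], [0.006, -0.001, -1.0]]
wrist_force: [3.8, -2.3, 8.4]
gripper_width: 0.907
gripper_force: 30.0
```

apply_moves --plan '[{"grip":0.8,"offset":[0.1,0,0.2],"spin":0},{"grip":0.8,"offset":[0.2,0,0.4],"spin":0},{"grip":0.8,"offset":[0.3,0,0.6],"spin":0},{"grip":0.8,"offset":[0.3,0,0.7],"spin":0},{"grip":0.8,"offset":[0.3,0,0.7],"spin":0}]'

```text
time_s: 9.15
tcp_pos: [0.5412, 0.328, 0.0494]
ee_rot: [[0.989, 0.15, 0.008], [0.15, -0.989, 0.004], [0.009, -0.003, -1.0]]
wrist_force: [5.7, -2.1, 7.9]
gripper_width: 0.906
gripper_force: 30.0
```

```bash
python3 look2.py l5
```

```text
9.25 [0.54111121 0.32798449 0.04950931] [[0.989, 0.15, 0.008], [0.15, -0.989, 0.004], [0.009, -0.003, -1.0]] 0.908339033257157 30.001492202281952 [ 5.93993368 -2.03193354  6.92058424]
wrist 6806 [ 0.0142 -0.0001  0.0005] min [-0.0047 -0.0359 -0.0096] max [0.032 0.036 0.011] normal [-0.413  0.003 -0.911]
side 141 [ 0.0205  0.0018 -0.0021] min [-0.0253 -0.0343 -0.009 ] max [0.0305 0.0345 0.0209] normal [0.446 0.057 0.893]
```

View pics/l5.png

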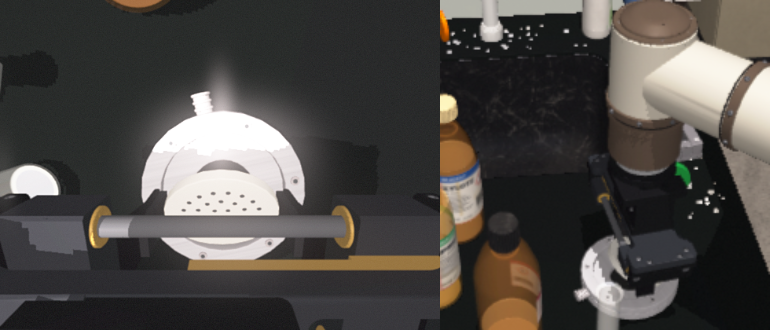

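View: the plate is in the holder (222,208), with its lower edge inside against the robot-side wall and a tilt of about 24°. I'll go a little lower, then open.

apply_moves --plan '[{"grip":0.8,"offset":[0.1,0,0.15],"spin":0},{"grip":0.8,"offset":[0.15,0,0.3],"spin":0},{"grip":0.8,"offset":[0.15,0,0.3],"spin":0}]'

```text
time_s: 9.55
tcp_pos: [0.5423, 0.3284, 0.0461]
ee_rot: [[0.989, 0.149, 0.008], [0.149, -0.989, 0.004], [0.008, -0.003, -1.0]]
wrist_force: [5.3, -1.2, 5.9]
gripper_width: 0.909
gripper_force: 30.0
```

apply_moves --plan '[{"grip":0.95,"offset":[0,0,0],"spin":0},{"grip":1,"offset":[0,0,-0.2],"spin":0},{"grip":1,"offset":[0,0,-0.2],"spin":0},{"grip":1,"offset":[0,0,-0.2],"spin":0},{"grip":1,"offset":[0,0,-0.2],"spin":0}]'

```text
time_s: 10.05
tcp_pos: [0.5383, 0.3265, 0.0451]
ee_rot: [[0.989, 0.148, -0.001], [0.148, -0.989, -0.001], [-0.001, 0.001, -1.0]]
wrist_force: [0.2, 0.2, -0.6]
gripper_width: 1.0
gripper_force: 0.0
```

```bash
python3 look2.py l6
```

```text
10.15 [0.53846732 0.32664926 0.04523699] [[0.989, 0.148, -0.001], [0.148, -0.989, -0.0], [-0.001, 0.0, -1.0]] 0.9971042003278404 0.0 [0.45013988 1.00121404 0.28081985]
```

Released with no contact force. I'll lift straight up and look.

apply_moves --plan '[{"grip":1,"offset":[0,0,-1],"spin":0},{"grip":1,"offset":[0,0,-3],"spin":0},{"grip":1,"offset":[0,0,-6],"spin":0},{"grip":1,"offset":[0,0,-10],"spin":0},{"grip":1,"offset":[-3,0,-13],"spin":0}]'

```text
time_s: 10.65
tcp_pos: [0.5117, 0.3233, 0.1785]
ee_rot: [[0.989, 0.147, 0.005], [0.147, -0.989, 0.003], [0.005, -0.002, -1.0]]
wrist_force: [-0.6, -0.1, 0.6]
gripper_width: 0.996
gripper_force: 0.0
```

apply_moves --plan '[{"grip":1,"offset":[-4,0,0],"spin":0},{"grip":1,"offset":[-6,0,0],"spin":0},{"grip":1,"offset":[-6,0,0],"spin":0},{"grip":1,"offset":[-6,0,0],"spin":0}]'

```text
time_s: 11.05
tcp_pos: [0.4501, 0.3138, 0.1766]
ee_rot: [[0.989, 0.149, 0.002], [0.149, -0.989, 0.001], [0.002, -0.001, -1.0]]
wrist_force: [1.0, -0.7, 0.6]
gripper_width: 0.999
gripper_force: 0.0
```

```bash
python3 look2.py l7; python3 - <<'E'
import pickle,numpy as np
from h import *
c,k=pickle.load(open("l7.pkl","rb"))
for n,x in(("wrist",c),("side",k)):
    W=cloud(x);d=np.hypot(W[...,0]-.5443,W[...,1]-.3275)
    q=W[(d<.044)&(W[...,2]>.016)&(W[...,2]<.06)]
    A=np.c_[q[:,:2]-[.5443,.3275],np.ones(len(q))];print(n,len(q),"plane",np.linalg.lstsq(A,q[:,2],rcond=None)[0].round(4),q.min(0).round(4),q.max(0).round(4))
E
```

```text
11.15 [0.45063992 0.31385943 0.17586681] [[0.989, 0.147, 0.001], [0.147, -0.989, 0.001], [0.001, -0.0, -1.0]] 1.0020310944298945 0.0 [-0.05220292 -0.70499419 -0.50224995]
wrist 6094 plane [-0.0003  0.0004  0.0206] [0.5004 0.2882 0.0176] [0.5791 0.3674 0.0229]
side 1035 plane [ 0.0002 -0.0009  0.02  ] [0.501  0.2868 0.0161] [0.5783 0.3678 0.0244]
```

View pics/l7.png

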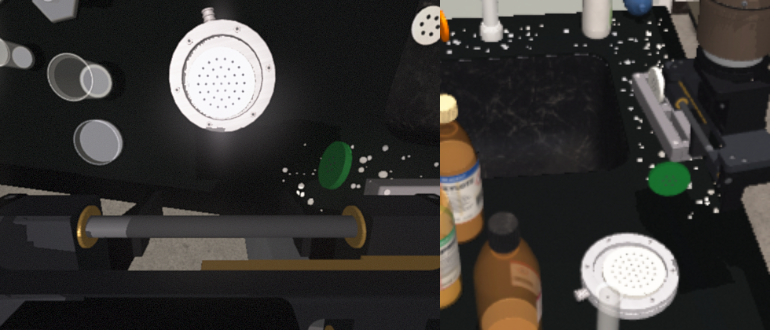

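View: the plate lies flat in the recess (222,80), its top level at 0.020 m with no slope. The small plate is still in the rack, and the robot is clear of everything.

```bash
python3 -c "
from station import r
print(r.finish_job())"
```

```text
the job is handed in; nothing more can be done
None
```

The large plate went into the holder tilted, lower edge first, and now lies flat on the ledge; the small plate is still in the rack, and I handed the job in at about 11 s of the 38 s allowed.

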